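# Zero-check a dial spherometer on the flat, then hold it on the lens for a reading

## Task

Check the curve of the lens with the dial spherometer: lift the gauge by its knurled spring grip out of the wooden block and first zero-check it by standing it squarely on the middle of the white reference flat, pushing the grip about halfway down its spring travel for a second. Then lift it across to the domed lens, seat it upright with its three feet centred on the ink dot at the crown, push the grip about halfway down again, and finish there, still holding it steadily with that light push for the reading. Touch the lens and the flat only with the gauge, gently, and leave the other things on the bench where they are.

Things in the scene. Friction and masses are not known exactly. Their poses are not given: they have to be found in the camera images.
- spherometer: Upright gauge, 132 mm tall, 0.25 kg: knurled round grip (28 mm wide, 42 mm tall) on an 11 mm stem, 14 mm of it bare; dial case 42 mm wide, 18 mm thick, face to -x; 49 mm bell on three 6 mm ball feet at 20 mm radius. This body is the grip; origin on the axis, 132 mm below the grip's top (plane of the feet when not pushed), z up. Grasp the grip 111 mm above the origin.
- ring_center (a point): The middle of the plane of the three ball feet, on the gauge's axis, z up along the axis. It is at the grip's origin when the grip is not pushed, and comes up towards the grip by the spring travel (joint dial_body) when it is.
- dial_body (a joint): Spring travel of the grip, m: 0 = grip fully up, 0.008 = pushed down to its stop; the gauge shortens by this much. Preload 1.8 N plus 0.6 N per mm; with the dial body's weight the feet press with about 5.7 N at half travel (0.004). Past the stop nothing limits the push.
- plunger (a joint): How far the middle plunger is pushed in, m. At 0 it sticks out 5 mm below the plane of the feet; with all feet seated it reads 0.005 on the flat and about 0.007 on the lens. It pushes with only about 0.6 N. The dial needle turns with it.
- lens: Lens in a black round cell, fixed to the bench: flange 104 mm wide, 6 mm high, with three screw heads; cell rim 88 mm wide, 16.5 mm high; clear domed lens 76 mm wide, 100 mm radius of curvature, rising out of it, a black ink dot at its crown. Origin at the centre of the underside, z up.
- lens_crown (a point): The ink dot: the highest point of the lens, 21.5 mm above the bench. When the gauge is seated here the plane of its feet (radius 20 mm) is 2 mm below this point.
- flat: The reference flat, fixed to the bench: a white disc 70 mm in diameter on a square 94 mm aluminium seat 10 mm high, with three small black clips round the edge. Origin at the centre of the underside on the bench, z up.
- flat_center (a point): The middle of the flat upper face of the white disc, 26 mm above the bench.
- stand: The wooden storage block, fixed to the bench, 84 x 84 x 21 mm, with a round recess 54 mm wide and 7 mm deep in which the gauge's bell stands (free, no clamp), and a 19 mm relief hole under the plunger. Origin at the centre of the underside on the bench, z up.
- post_1: Bystander: steel post lying between the lens and the flat, 13 mm thick, 75 mm long. Origin under its middle.
- iris_0: Bystander: black iris diaphragm standing on its foot, 62 mm high. Origin under its middle.
- caliper_0: Bystander: caliper lying flat, 170 mm long. Origin under its middle.
- vial_0: Bystander: amber vial with a white cap, 23 mm wide, 52 mm high. Origin under its middle.
- vial_1: Bystander: amber vial with a black cap, 23 mm wide, 52 mm high. Origin under its middle.

How it is judged:
On the way, in this order (a step that is already met when the one before it is completed fails the run):
1. the gauge is taken out of the wooden block, upright in the fingers (z of ring_center in the frame of stand above 0.024 m and angle between spherometer's own z axis and vertical below 0.3 rad and contact force between spherometer and stand below 0.01 N and contact force between the fingers and spherometer above 2 N), for 0.1 s.
2. zero check: the gauge stands squarely on the middle of the reference flat with the grip pushed part-way (contact force between spherometer and flat between 2 and 13 N and value of joint dial_body between 0.0015 and 0.0072 m and angle between spherometer's own z axis and vertical below 0.09 rad and horizontal distance between ring_center and flat_center below 0.01 m and value of joint plunger between 0.0042 and 0.0058 m and contact force between the fingers and spherometer above 2 N), for 0.4 s.
3. the gauge is seated upright on the ink dot of the lens with the grip pushed part-way (contact force between spherometer and lens between 2 and 13 N and value of joint dial_body between 0.0015 and 0.0072 m and angle between spherometer's own z axis and vertical below 0.09 rad and horizontal distance between ring_center and lens_crown below 0.007 m and value of joint plunger between 0.006 and 0.008 m and contact force between the fingers and spherometer above 2 N), for 0.3 s.
At the end, for the whole second after the job is handed in: Gauge still in the fingers, at rest, seated on the lens: feet centred within 7 mm of the ink dot, within 0.09 rad of upright, grip pushed 1.5 to 7.2 mm of its 8 mm travel, plunger at 6 to 8 mm, pressing on the lens with 2 to 13 N, clear of the flat (all of step 3 and linear speed of spherometer below 0.02 m/s and contact force between spherometer and flat below 0.01 N); the arm keeps its last pose, push and grip.
It fails at once if a glass surface is pressed with more than 22 N (contact force between spherometer and lens above 22 N or contact force between spherometer and flat above 22 N).
It fails at once if the arm or fingers touch the lens or the flat (contact force between any of the arm, the fingers and lens above 0.5 N or contact force between any of the arm, the fingers and flat above 0.5 N).
It fails at once if a bystander is shifted by more than 25 mm (distance of any of post_1, iris_0, caliper_0, vial_0, vial_1 from where it was at the start of the episode above 0.025 m).
It also fails if it takes over 45 s, if anything falls off the work surface, if the arm or the gripper's body presses on something with over 40 N, if the wrist force passes 120 N, or if a joint passes its speed limit or range.

## Robot

A 6-joint arm with a two-finger parallel gripper is mounted at the origin on a cart in front of the work surface, level with it; the furniture and walls round the work are solid. World frame = base frame: x ahead of the robot, y to its left, z up, the work surface at z = 0. Lengths are in m, angles in rad, forces in N, time in s.
With the tool pointing down it reaches from about 0.375 to 0.925 m from the base axis. Payload 5.7 kg.
Tool frame: the origin (TCP) lies midway between the tips of the shut fingers; the grasp point (between the pads) lies 19 mm behind it; z points along the fingers, x is the direction in which the jaws open and shut, and the axes are right-handed (so a half turn about z gives the same grasp; the last joint's range is limited). The gripper opens to 88 mm and grips with 3 to 60 N. Pads are 20 mm wide; open, the fingers measure 115 mm over their backs; the gripper's body (75 mm by 178 mm) begins 61 mm behind the grasp point.
Start: joints at [-1.405, 0.359, 1.51, -0, 1.272, -0.115], TCP at [0.166, -0.576, 0.223] pointing down, gripper open.
Joint ranges: [-2.97, 2.97], [-1.01, 2.36], [0.21, 2.38], [-0.96, 4.11], [0.2, 2.71], [-2.98, 2.98]. Speed limits (rad/s): [2.39, 2.39, 3.14, 3.14, 3.14, 3.14].

## Interface

Orientations are given as a unit quaternion [x, y, z, w].
In Python, from bench import move_ptp, servo_line, goto_joints, move_gripper, sleep, inverse_kinematics, capture, PlanningError, close_job, spot_in, silhouettes, current_clock, current_joint_pos, current_qvel, current_joint_torque, current_position, current_orientation, current_force, current_torque, current_finger_gap gives the robot as it stands. Calls block until the motion is done:
- move_ptp(position, orientation): joint-space move of the TCP to a pose.
- servo_line(position, orientation=None, rate=0.15, contact_N=None): straight line of the TCP; orientation=None keeps the orientation; rate is the mean speed in m/s. With contact_N (N) it stops when the force on the tool has changed by that much, and returns True; else False.
- goto_joints(angles): joint-space move.
- move_gripper(opening): finger opening in m; the grip force is fixed at half the most; returns when the fingers have stopped.
- sleep(seconds).
- inverse_kinematics(position, orientation): joint angles nearest the present ones, or None.
- capture(name): name is "side" or "top"; returns a dict with "image" (400x640x3 uint8, blue, green, red), "range_z" (400x640 float32, m along the optical axis (not along the pixel's ray), 0 where there is no reading), "intrinsics" (3x3 intrinsics, pixels), "k1" (the pictures are not rectified: a ray, as slopes to the right and down, at radius r is drawn at 1 + k1 r^2 times it, then the intrinsics apply), "R" (3x3) and "t" (3): a world point X has camera coordinates R X + t. Camera axes: x right, y down, z forward; pixel columns grow to the right and rows downward; lengths in m; the calibration is good to about 2 mm. A picture is of the moment at which its call begins.
A pose or a line that the arm cannot do raises PlanningError and nothing moves.
- close_job(): hands the job in, once; it reports no verdict.
Trained networks look in the newest picture that a camera, given by its name, has taken for a name from the list of things; names that differ only in an ending like _2 or _b are one class to them, and where a whole thing is asked for, a point or a joint stands for the part that bears it (a point fixed in the world has none). Each returns a list of dicts, best first, with "conf" (0 to 1); they miss things now and then, are a little off and sometimes report something else, mostly with a low value. They report only what shows in the picture. A call takes as long as a camera call.
- spot_in(camera, query): "xy" ([column, row] in pixels, amid what is visible of it).
- silhouettes(camera, query): "region" (400x640 bool, what is visible of it) and "xy" ([column, row] in pixels, amid what is visible of it).
Readings, each from a call of its own:
- current_clock(): time.
- current_joint_pos(): joint angles.
- current_qvel(): joint speeds.
- current_joint_torque(): joint torques, N m.
- current_position(): TCP position.
- current_orientation(): TCP orientation.
- current_force(): force on the tool from outside, world axes, zero at the start.
- current_torque(): the same for the moment, N m.
- current_finger_gap(): finger opening in m.
Only numpy, scipy, OpenCV 4.12 (cv2) and the standard library are available. Lean on these libraries where they do the work, as an engineer would, in place of code of your own. Each camera call takes 0.05 s, during which the arm holds its last target. There are 200 camera calls.

## Working session

There is one attempt and no reset: what is moved stays moved. The work goes in short steps, each a Python script; the robot and the scene stay as the last script left them, time stands still between calls to the robot, and variables do not carry over. Pictures are saved under pics/ and viewed, about 8 in all and at most 12, crops included, and the job is handed in when it is done.

```bash
ls; mkdir -p pics; cat > h.py <<'E'
import numpy as np, cv2
from bench import *
def rays(c,uv):
    K=c["intrinsics"];uv=np.atleast_2d(uv).astype(float)
    d=np.stack([(uv[:,0]-K[0,2])/K[0,0],(uv[:,1]-K[1,2])/K[1,1]],1);s=d.copy()
    for _ in range(20): s=d/(1+c["k1"]*(s**2).sum(1,keepdims=True))
    return np.c_[s,np.ones(len(s))]
def world(c,uv,z):   # depth z
    return (rays(c,uv)*np.reshape(z,(-1,1))-c["t"])@c["R"]
def atz(c,uv,h):
    o=-c["R"].T@c["t"]; d=rays(c,uv)@c["R"]
    return o+d*((h-o[2])/d[:,2])[:,None]
def cloud(c,m):
    m=m&(c["range_z"]>0); v,u=np.nonzero(m)
    return world(c,np.c_[u,v],c["range_z"][v,u])
E
python3 - <<'E'
from h import *
for n in("top","side"):
    c=capture(n);cv2.imwrite(f"pics/{n}0.png",c["image"])
    print(n,"cam",-c["R"].T@c["t"],c["k1"],c["intrinsics"][0,0])
    for q in["spherometer","lens","flat","stand","post_1","iris_0","caliper_0","vial_0"]:
        for r in silhouettes(n,q)[:2]:
            p=cloud(c,r["region"])
            if len(p): print(q,round(r["conf"],2),np.round(r["xy"]),len(p),"med",np.median(p,0).round(3),"lo",np.percentile(p,3,axis=0).round(3),"hi",np.percentile(p,97,axis=0).round(3))
E
```

```text
pics
top cam [0.39572225 0.0345344  1.38273425] -0.01946925272887961 416.7206384625552
spherometer 0.55 [318. 174.] 62 med [0.648 0.068 0.035] lo [0.639 0.057 0.   ] hi [0.662 0.083 0.052]
spherometer 0.52 [407. 240.] 217 med [ 0.44  -0.217  0.081] lo [ 0.422 -0.235  0.021] hi [ 0.463 -0.204  0.15 ]
lens 0.68 [350. 224.] 783 med [ 0.478 -0.037  0.015] lo [ 0.433 -0.084  0.001] hi [0.522 0.006 0.024]
flat 0.58 [261. 203.] 819 med [0.546 0.268 0.015] lo [0.498 0.222 0.001] hi [0.599 0.316 0.03 ]
stand 0.7 [398. 242.] 435 med [ 0.435 -0.212  0.02 ] lo [ 0.396 -0.262  0.005] hi [ 0.483 -0.18   0.026]
stand 0.61 [284. 167.] 335 med [0.673 0.182 0.007] lo [ 0.645  0.128 -0.001] hi [0.725 0.265 0.014]
post_1 0.28 [350. 222.] 722 med [ 0.479 -0.039  0.016] lo [ 0.436 -0.083  0.002] hi [0.522 0.003 0.024]
iris_0 0.39 [318. 173.] 70 med [0.648 0.07  0.034] lo [ 0.637  0.057 -0.001] hi [0.662 0.087 0.049]
caliper_0 0.74 [281. 166.] 394 med [0.673 0.186 0.006] lo [ 0.645  0.125 -0.004] hi [0.723 0.265 0.014]
caliper_0 0.19 [352. 231.] 796 med [ 0.478 -0.04   0.015] lo [ 0.433 -0.084  0.   ] hi [
[... 521 characters left out ...]
 0.87 [411. 194.] 473 med [ 0.439 -0.194  0.022] lo [ 0.406 -0.261  0.005] hi [ 0.489 -0.176  0.027]
post_1 0.52 [292. 244.] 155 med [0.514 0.154 0.013] lo [0.509 0.121 0.006] hi [0.522 0.185 0.016]
iris_0 0.66 [281. 197.] 124 med [0.645 0.077 0.03 ] lo [0.636 0.056 0.003] hi [0.661 0.088 0.049]
iris_0 0.36 [409. 193.] 424 med [ 0.441 -0.192  0.022] lo [ 0.405 -0.246  0.005] hi [ 0.487 -0.175  0.027]
caliper_0 0.96 [236. 220.] 468 med [0.67  0.179 0.009] lo [0.643 0.124 0.002] hi [0.713 0.245 0.015]
vial_0 0.67 [171. 246.] 187 med [0.682 0.373 0.032] lo [0.678 0.361 0.005] hi [0.692 0.38  0.054]
vial_0 0.66 [178. 249.] 200 med [0.647 0.358 0.036] lo [0.643 0.347 0.008] hi [0.658 0.366 0.055]
```

```bash
python3 - <<'E'
import cv2
a=cv2.imread("pics/top0.png")[130:290,210:450];b=cv2.imread("pics/side0.png")[100:310,150:470]
cv2.imwrite("pics/a.png",cv2.resize(a,None,fx=3.3,fy=3.3,interpolation=2))
cv2.imwrite("pics/b.png",cv2.resize(b,None,fx=2.5,fy=2.5,interpolation=2))
E
```

```text
(no output)
```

View pics/a.png

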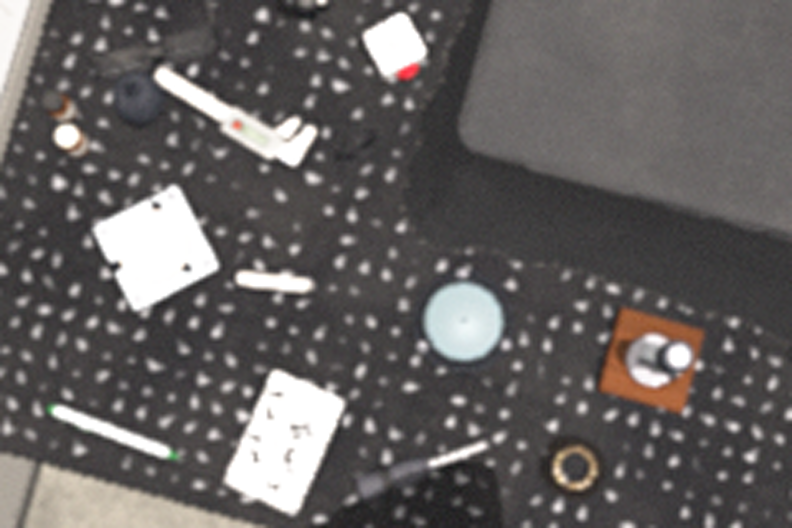

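View pics/b.png

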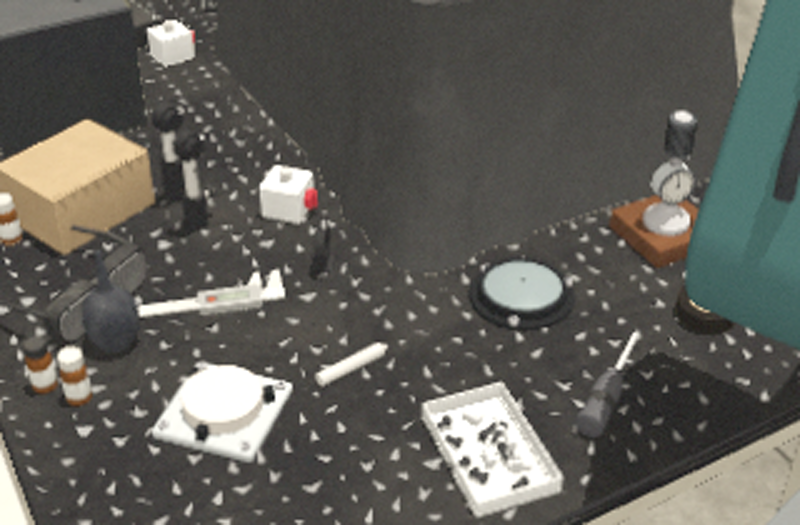

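Top view: the stand with gauge is at about (409,238), the lens dot at about (350,227), the flat at about (257,205). A large dark solid stands close behind the gauge and lens. Next I'll get precise positions and the size of that solid.

```bash
cat > m.py <<'E'
from h import *
C={n:capture(n) for n in("top","side")}
def darkest(c,uv,r):
    u,v=np.round(uv).astype(int); g=c["image"].min(2).astype(float)[v-r:v+r+1,u-r:u+r+1]
    w=np.clip(np.median(g)-12-g,0,None); yy,xx=np.mgrid[v-r:v+r+1,u-r:u+r+1]
    return [(w*xx).sum()/w.sum(),(w*yy).sum()/w.sum()]
for n,uv in(("top",(350.3,227)),("side",(359.2,211.6))):
    d=darkest(C[n],uv,4); print(n,"dot",np.round(d,1),atz(C[n],d,.0215).round(4))
for n,c in C.items():
    for q in("lens","flat","stand","spherometer"):
        S=[r for r in silhouettes(n,q)]
        if q=="spherometer": S=[r for r in S if r["xy"][0]>380]
        if not S: continue
        m=S[0]["region"]
        if q=="lens":
            hsv=cv2.cvtColor(c["image"],cv2.COLOR_BGR2HSV); m=m&(hsv[...,2]>110)
            h=.0145
        elif q=="flat": 
            P=cloud(c,m); P=P[(P[:,2]>.021)&(P[:,2]<.032)]; print(n,"flat hi pts",len(P),P.mean(0).round(4),"circ",np.round(cv2.minEnclosingCircle(P[:,:2].astype(np.float32)),4) if 0 else np.percentile(P,[2,98],axis=0).round(3).tolist()); h=.01
        elif q=="stand":h=.021
        else:
            P=cloud(c,m);
            for a,b in((.14,.16),(.1,.135),(.05,.09),(.02,.04)):
                Q=P[(P[:,2]>a)&(P[:,2]<b)]; print(n,"gauge",a,b,len(Q),Q.mean(0).round(4),np.ptp(Q,axis=0).round(3))
            continue
        cnt=max(cv2.findContours(m.astype(np.uint8),0,1)[0],key=len)[:,0]
        w=atz(c,cnt,h)[:,:2].astype(np.float32)
        r=cv2.minAreaRect(w); e=cv2.minEnclosingCircle(w)
        print(n,q,"rect",np.round(r[0],4),np.round(r[1],4),round(r[2],1),"circ",np.round(e[0],4),round(e[1],4))
c=C["top"]; P=cloud(c,np.ones((400,640),bool)); T=P[(P[:,2]>.1)&(P[:,0]>.3)&(P[:,0]<1)&(P[:,1]>-.6)&(P[:,1]<.4)]
print("tall z pct",np.percentile(T[:,2],[5,25,50,75,95]).round(3))
for y in np.arange(-.4,.15,.05):
    s=T[(abs(T[:,1]-y)<.015)]; s=s[s[:,2]>.1]
    W=s[s[:,0]>.47]
    if len(W): print(round(y,2),"x min",W[:,0].min().round(3),"zmed",np.median(W[:,2]).round(3),"zmax",W[:,2].max().round(3))
E
python3 m.py
```

```text
top dot [348.5 225.4] [[ 0.4834 -0.0348  0.0215]]
side dot [358.8 211.3] [[ 0.4814 -0.0419  0.0215]]
top lens rect [0.6797 0.2008] [0.1645 0.0334] 66.6 circ [0.6882 0.1972] 0.0825
top flat hi pts 350 [0.549  0.2714 0.0257] circ [[0.517, 0.24, 0.021], [0.582, 0.303, 0.031]]
top flat rect [0.5479 0.2711] [0.0947 0.093 ] 27.8 circ [0.5467 0.2704] 0.061
top stand rect [ 0.4419 -0.2231] [0.0877 0.0841] 74.7 circ [ 0.4409 -0.2227] 0.056
top gauge 0.14 0.16 68 [ 0.441  -0.2241  0.1456] [0.024 0.027 0.011]
top gauge 0.1 0.135 16 [ 0.4395 -0.2128  0.1217] [0.021 0.009 0.025]
top gauge 0.05 0.09 41 [ 0.4416 -0.2138  0.0757] [0.031 0.033 0.037]
top gauge 0.02 0.04 75 [ 0.4411 -0.2164  0.0285] [0.042 0.037 0.018]
side lens rect [ 0.4824 -0.0427] [0.0768 0.0747] 46.4 circ [ 0.4814 -0.0419] 0.0392
side flat hi pts 666 [0.5465 0.2728 0.0271] circ [[0.517, 0.238, 0.022], [0.583, 0.306, 0.03]]
side flat rect [0.5486 0.2715] [0.0973 0.1037] 28.4 circ [0.548  0.2736] 0.0664
side stand rect [ 0.4483 -0.205 ] [0.0883 0.1281] 25.8 circ [ 0.4311 -0.2141] 0.0648m.py:24: RuntimeWarning: Mean of empty slice.
  Q=P[(P[:,2]>a)&(P[:,2]<b)]; print(n,"gauge",a,b,len(Q),Q.mean(0).round(4),np.ptp(Q,axis=0).round(3))
  ret = um.true_divide(
Traceback (most recent call last):
  File "m.py", line 24, in <module>
    Q=P[(P[:,2]>a)&(P[:,2]<b)]; print(n,"gauge",a,b,len(Q),Q.mean(0).round(4),np.ptp(Q,axis=0).round(3))
                                                                              ~~~~~~^^^^^^^^^^
ValueError: zero-size array to reduction operation maximum which has no identity
```

```bash
cat > m2.py <<'E'
from h import *
C={n:capture(n) for n in("top","side")}
for n,uv in(("top",(350,227)),("side",(359,212))):
    c=C[n]; m=(c["image"].min(2)>110).astype(np.uint8)
    k,l,st,ce=cv2.connectedComponentsWithStats(m,connectivity=4)
    i=min(range(1,k),key=lambda j:np.hypot(*(ce[j]-uv))+(1e3 if st[j,4]<150 else 0))
    cnt=max(cv2.findContours((l==i).astype(np.uint8),0,1)[0],key=len)[:,0]
    w=atz(c,cnt,.0148)[:,:2].astype(np.float32); print(n,"lens ell",cv2.fitEllipse(w),st[i])
    u,v=uv; print(c["image"].min(2)[v-5:v+5,u-5:u+6])
c=C["top"]; P=cloud(c,np.ones((400,640),bool)); T=P[(P[:,2]>.06)&(P[:,0]>.3)&(P[:,0]<1)&(P[:,1]>-.6)&(P[:,1]<.4)]
for y in np.arange(-.45,.45,.05):
    W=T[(abs(T[:,1]-y)<.02)&(T[:,0]>.47)]
    if len(W): print(round(y,2),len(W),"x min",W[:,0].min().round(3),"z",np.percentile(W[:,2],[10,50,100]).round(3))
c=C["side"];S=[r for r in silhouettes("side","spherometer") if r["xy"][0]>380]
P=cloud(c,S[0]["region"])
for a,b in((.138,.16),(.1,.135),(.05,.09),(.02,.04)):
    Q=P[(P[:,2]>a)&(P[:,2]<b)]; print("gauge",a,b,len(Q),Q.mean(0).round(4) if len(Q) else 0)
E
python3 m2.py
```

```text
top lens ell ((0.48156338930130005, -0.0399516224861145), (0.0751252993941307, 0.08488744497299194), 93.57186126708984) [338 210  25  29 475]
[[205 206 208 211 208 215 213 215 212 211 210]
 [206 209 209 212 213 213 218 215 216 215 217]
 [209 209 211 214 217 220 217 218 218 216 217]
 [209 210 214 219 221 218 220 223 222 221 219]
 [210 216 219 222 215 207 214 225 228 224 222]
 [214 216 223 224 222 206 220 232 231 228 224]
 [213 216 223 229 232 233 236 239 235 230 225]
 [214 221 223 230 234 238 241 238 234 229 225]
 [215 219 223 229 233 235 237 236 235 232 226]
 [213 220 222 225 229 231 233 232 232 226 221]]
side lens ell ((0.48096635937690735, -0.04143407568335533), (0.07337255030870438, 0.07576196640729904), 145.5227508544922) [343 204  32  20 487]
[[190 189 189 190 193 191 192 192 192 192 191]
 [190 189 190 192 191 190 192 191 192 191 195]
 [189 190 192 192 193 193 192 193 193 194 194]
 [190 192 192 192 193 192 193 193 195 194 192]
 [191 191 191 188 168 148 180 194 195 192 194]
 [192 192 193 193 179 161 190 194 194 194 194]
 [192 192 194 192 191 188 195 194 193 195 196]
 [191 193 193
[... 391 characters left out ...]
8]
-0.15 2512 x min 0.543 z [0.246 0.276 0.287]
-0.1 2258 x min 0.55 z [0.134 0.276 0.288]
-0.05 1240 x min 0.565 z [0.108 0.272 0.283]
-0.0 329 x min 0.572 z [0.07  0.106 0.217]
0.05 81 x min 0.648 z [0.07  0.139 0.179]
0.1 347 x min 0.783 z [0.083 0.113 0.177]
0.15 352 x min 0.783 z [0.065 0.069 0.171]
0.2 388 x min 0.852 z [0.064 0.068 0.075]
0.25 281 x min 0.85 z [0.064 0.068 0.074]
0.3 36 x min 0.685 z [0.061 0.065 0.107]
0.35 708 x min 0.855 z [0.071 0.165 0.541]
0.4 1276 x min 0.742 z [0.073 0.339 0.708]
gauge 0.138 0.16 82 [ 0.4376 -0.2203  0.1457]
gauge 0.1 0.135 105 [ 0.4353 -0.2161  0.121 ]
gauge 0.05 0.09 201 [ 0.4402 -0.2251  0.0728]
gauge 0.02 0.04 176 [ 0.4391 -0.2189  0.0311]
```

```bash
cat >> h.py <<'E'
G=np.array([.441,-.223]);L=np.array([.4815,-.041]);F=np.array([.548,.2717])
def quat(yaw):
    from scipy.spatial.transform import Rotation as Ro
    x=np.array([np.cos(yaw),np.sin(yaw),0]);z=np.array([0,0,-1.])
    return Ro.from_matrix(np.c_[x,np.cross(z,x),z]).as_quat()
def st(): print("t",np.round(current_clock(),2),"pos",np.round(current_position(),4),"F",np.round(current_force(),2),"gap",round(float(current_finger_gap()),4))
E
python3 - <<'E'
from h import *
from scipy.spatial.transform import Rotation as Ro
print("start R",Ro.from_quat(current_orientation()).as_matrix().round(2).tolist());st()
for d in(74,-106):
    q=quat(np.radians(d))
    for p in(G,L,F):
        for z in(.106,.2):
            j=inverse_kinematics([*p,z],q); print(d,p,z,None if j is None else np.round(j,2))
c=capture("top");print("dot top",atz(c,[349.8,226.6],.0215))
E
```

```text
start R [[0.28, -0.96, -0.0], [-0.96, -0.28, 0.0], [-0.0, -0.0, -1.0]]
t 1.55 pos [ 0.1662 -0.5765  0.2226] F [ 0.54 -0.09  0.41] gap 0.0877
74 [ 0.441 -0.223] 0.106 [-0.61  0.36  1.87 -0.    0.92 -1.9 ]
74 [ 0.441 -0.223] 0.2 [-0.61  0.23  1.76 -0.    1.15 -1.9 ]
74 [ 0.4815 -0.041 ] 0.106 [-0.23  0.34  1.89 -0.    0.91 -1.52]
74 [ 0.4815 -0.041 ] 0.2 [-0.23  0.22  1.78 -0.    1.14 -1.52]
74 [0.548  0.2717] 0.106 [ 0.35  0.5   1.61 -0.    1.04 -0.94]
74 [0.548  0.2717] 0.2 [ 0.35  0.4   1.51 -0.    1.23 -0.94]
-106 [ 0.441 -0.223] 0.106 [-0.61  0.36  1.87 -0.    0.92  1.24]
-106 [ 0.441 -0.223] 0.2 [-0.61  0.23  1.76 -0.    1.15  1.24]
-106 [ 0.4815 -0.041 ] 0.106 [-0.23  0.34  1.89 -0.    0.91  1.62]
-106 [ 0.4815 -0.041 ] 0.2 [-0.23  0.22  1.78 -0.    1.14  1.62]
-106 [0.548  0.2717] 0.106 [ 0.35  0.5   1.61 -0.    1.04  2.2 ]
-106 [0.548  0.2717] 0.2 [ 0.35  0.4   1.51 -0.    1.23  2.2 ]
dot top [[ 0.47943621 -0.03888944  0.0215    ]]
```

```bash
python3 - <<'E'
from h import *
q=quat(np.radians(-106))
move_ptp([*G,.215],q);st()
c=capture("side");cv2.imwrite("pics/c.png",cv2.resize(c["image"][60:260,300:560],None,fx=2,fy=2,interpolation=2))
d=capture("top");cv2.imwrite("pics/ct.png",d["image"])
print(servo_line([*G,.106],q,rate=.08,contact_N=6));st()
move_gripper(.02);st()
c=capture("side");cv2.imwrite("pics/d.png",np.hstack([cv2.imread("pics/c.png"),cv2.resize(c["image"][60:260,300:560],None,fx=2,fy=2,interpolation=2)])[:,:1040][:, ::1])
im=cv2.imread("pics/d.png");cv2.imwrite("pics/d.png",cv2.resize(im,(800,int(im.shape[0]*800/im.shape[1]))))
E
```

```text
t 3.24 pos [ 0.4411 -0.2237  0.2151] F [ 0.15  0.23 -0.16] gap 0.0875
False
t 4.86 pos [ 0.4413 -0.2233  0.1065] F [0.78 0.32 0.04] gap 0.0877
t 5.81 pos [ 0.4411 -0.2228  0.106 ] F [ 0.98  0.1  -0.36] gap 0.0277
```

View pics/d.png

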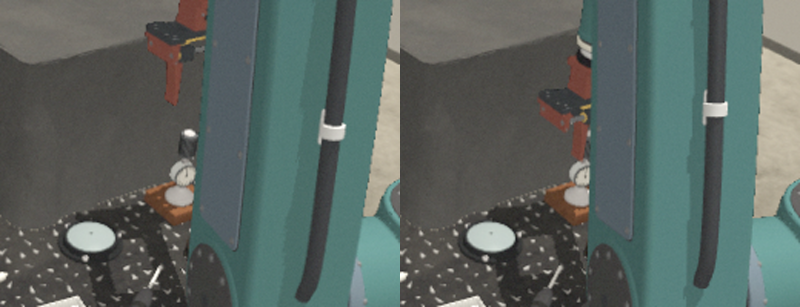

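The right panel shows the finger on the grip with the gauge still upright. The gap is 27.7 mm, which matches the grip. Now lift and carry it over the flat.

```bash
python3 - <<'E'
from h import *
q=quat(np.radians(-106))
servo_line([*G,.19],q,rate=.1);sleep(.15);st()
servo_line([*F,.19],q,rate=.2);st()
servo_line([*F,.14],q,rate=.1);sleep(.2);st()
O=[]
for n,(u,v) in(("side",(241,230)),("top",(261,200))):
    c=capture(n);O.append(cv2.resize(c["image"][v-60:v+60,u-60:u+60],(400,400),interpolation=2))
    cv2.imwrite(f"pics/e_{n}.png",c["image"])
cv2.imwrite("pics/e.png",np.hstack(O))
c=capture("side")
for r in silhouettes("side","spherometer")[:2]:
    P=cloud(c,r["region"]); print(r["conf"],r["xy"],len(P),np.median(P,0).round(3))
    for a in np.arange(.03,.17,.015):
        Q=P[(P[:,2]>a)&(P[:,2]<a+.015)]
        if len(Q)>5: print(a.round(3),len(Q),Q.mean(0).round(4),np.ptp(Q,axis=0).round(3))
E
```

```text
t 7.0 pos [ 0.4405 -0.2227  0.1892] F [ 0.49  0.08 -2.4 ] gap 0.0278
t 9.68 pos [0.5479 0.2711 0.19  ] F [-0.53  0.15 -2.56] gap 0.0273
t 10.53 pos [0.5486 0.272  0.1409] F [ 0.58 -0.05 -2.8 ] gap 0.0277
0.82 [233.8, 229.6] 940 [0.542 0.276 0.11 ]
0.045 30 [0.5339 0.2783 0.0578] [0.024 0.042 0.005]
0.06 237 [0.5421 0.2762 0.0666] [0.048 0.047 0.015]
0.075 49 [0.5432 0.2751 0.0837] [0.016 0.021 0.015]
0.09 104 [0.5425 0.2753 0.0979] [0.03  0.037 0.014]
0.105 131 [0.5444 0.2757 0.1125] [0.035 0.043 0.015]
0.12 107 [0.5469 0.2736 0.1246] [0.03  0.034 0.014]
0.135 40 [0.5404 0.2757 0.1458] [0.013 0.023 0.014]
0.15 75 [0.5402 0.2753 0.1577] [0.013 0.025 0.014]
0.165 75 [0.5398 0.2759 0.173 ] [0.011 0.024 0.015]
0.64 [358.7, 218.2] 945 [ 0.468 -0.027  0.018]
```

View pics/e.png

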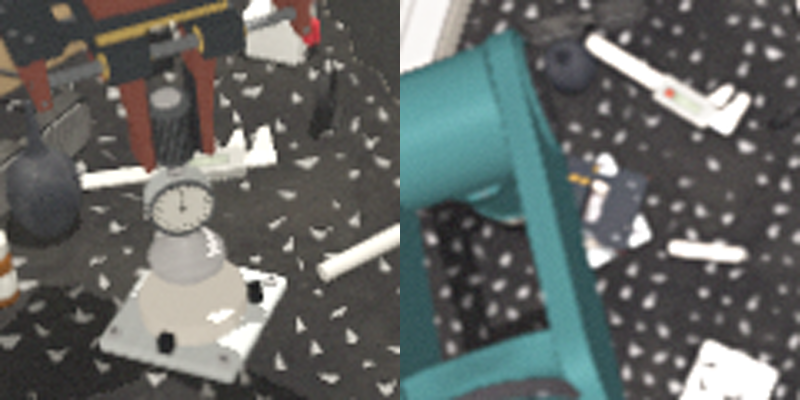

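The gauge hangs upright with its bell over the disc's middle. Now the zero check.

```bash
python3 - <<'E'
from h import *
q=quat(np.radians(-106))
f=lambda:np.mean([current_force()[2] for _ in range(10)])
f0=f()
for z in(.122,.118,.117,.116,.115,.114,.1135,.113):
    hit=servo_line([*F,z],q,rate=.02,contact_N=7);sleep(.1)
    d=f()-f0; print(z,hit,round(float(current_position()[2]),4),"dF",round(float(d),2))
    if d>5.2 or hit: break
sleep(1.0);st();print(f()-f0)
c=capture("side")
u,v=236,240;cv2.imwrite("pics/f.png",cv2.resize(c["image"][v-60:v+60,u-60:u+60],(600,600),interpolation=2))
for r in silhouettes("side","spherometer")[:1]: print(r["xy"])
E
```

```text
0.122 False 0.1221 dF -0.3
0.118 False 0.1181 dF 2.2
0.117 False 0.1171 dF 3.63
0.116 False 0.1161 dF 4.47
0.115 False 0.1151 dF 4.84
0.114 False 0.1141 dF 4.8
0.1135 False 0.1136 dF 6.23
t 15.08 pos [0.548  0.2717 0.1135] F [0.14 0.24 3.8 ] gap 0.0276
6.171201248739116
[238.3, 237.1]
```

View pics/f.png

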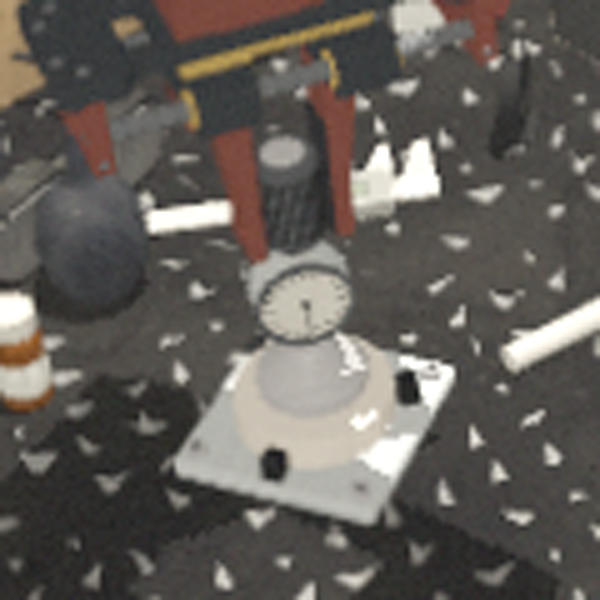

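Travel is about 4.5 mm, with 6.2 N on the flat held for more than 1 s. I'll check for tilt by projecting the expected grip axis, then lift and go over the lens.

```bash
cat >> h.py <<'E'
def proj(c,X):
    p=np.atleast_2d(X)@c["R"].T+c["t"];s=p[:,:2]/p[:,2:];s=s*(1+c["k1"]*(s**2).sum(1,keepdims=True))
    K=c["intrinsics"];return s*[K[0,0],K[1,1]]+[K[0,2],K[1,2]]
E
python3 - <<'E'
from h import *
L=np.array([.4808,-.0405])
q=quat(np.radians(-106))
c=capture("side");print("grip top, disc centre px (crop):",((proj(c,[[*F,.1535],[*F,.026]])-[176,180])*5).round(0))
servo_line([*F,.18],q,rate=.1)
servo_line([*L,.18],q,rate=.2)
servo_line([*L,.135],q,rate=.1);sleep(.2);st()
c=capture("side");u,v=359,190
print("crop grip top, foot ring, dot:",((proj(c,[[*L,.135+.04],[*L,.135-.092],[*L,.0215]])-[u-60,v-60])*5).round(0))
cv2.imwrite("pics/g.png",cv2.resize(c["image"][v-60:v+60,u-60:u+60],(600,600),interpolation=2))
E
```

```text
grip top, disc centre px (crop): [[283. 158.]
 [313. 389.]]
t 18.6 pos [ 0.4814 -0.0406  0.1357] F [ 1.08  0.07 -3.56] gap 0.0277
crop grip top, foot ring, dot: [[319. 142.]
 [301. 374.]
 [298. 408.]]
```

View pics/g.png

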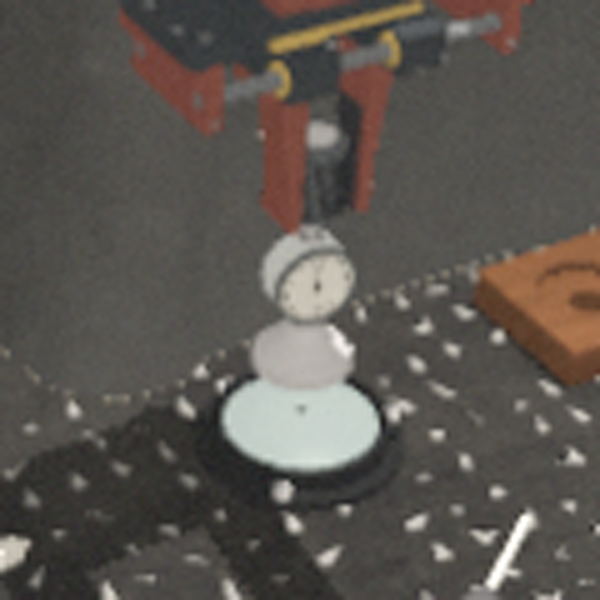

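The grip top sits at about (324,133), where I predicted (319,142), and the dot is at (301,407) as predicted. I'll check the bell's centring along the view direction with depth data before lowering.

```bash
python3 - <<'E'
from h import *
from scipy.optimize import least_squares
for k in range(2):
    c=capture("side")
    r=[r for r in silhouettes("side","spherometer") if abs(r["xy"][0]-359)<20][0]; print(r["conf"],r["xy"])
    P=cloud(c,r["region"])
    def fit(lo,hi,R):
        Q=P[(P[:,2]>lo)&(P[:,2]<hi)]
        s=least_squares(lambda p:np.hypot(Q[:,0]-p[0],Q[:,1]-p[1])-R,[.48,-.04],loss="soft_l1",f_scale=.002)
        print("layer",lo,hi,len(Q),s.x.round(4),"rms",np.sqrt(np.mean(s.fun**2)).round(4))
    fit(.043,.053,.0245);fit(.053,.060,.0245);fit(.136,.172,.014)
    m=r["region"];v,u=np.nonzero(m);Pz=c["range_z"]
    # lens plane bias: clear dome points
    s=[x for x in silhouettes("side","lens")][0]["region"]; S=cloud(c,s)
    S=S[(S[:,2]>.008)&(np.hypot(S[:,0]-.481,S[:,1]+.041)<.038)]
    print("lens z resid",(S[:,2]-(.0215-.1+np.sqrt(.01-((S[:,:2]-[.481,-.041])**2).sum(1)))).mean().round(4),len(S))
E
```

```text
0.62 [363.2, 183.3]
layer 0.043 0.053 20 [ 0.4837 -0.0435] rms 0.001
layer 0.053 0.06 77 [ 0.4849 -0.0441] rms 0.0092
layer 0.136 0.172 106 [ 0.4833 -0.0423] rms 0.0015
lens z resid 0.003 422
0.97 [362.7, 183.1]
layer 0.043 0.053 16 [ 0.4846 -0.0446] rms 0.0364
layer 0.053 0.06 90 [ 0.4844 -0.0445] rms 0.0206
layer 0.136 0.172 117 [ 0.483  -0.0418] rms 0.0022
lens z resid 0.0029 418
```

```bash
python3 - <<'E'
from h import *
L=np.array([.4808,-.0405]);q=quat(np.radians(-106))
print(servo_line([*L,.1135],q,rate=.05,contact_N=4));sleep(.2);st()
c=capture("side");u,v=359,200
im=cv2.resize(c["image"][v-45:v+45,u-60:u+60],(800,600),interpolation=2)
a=np.linspace(0,2*np.pi,60)
def ring(X,r,z,col):
    p=(proj(c,np.c_[X[0]+r*np.cos(a),X[1]+r*np.sin(a),0*a+z])-[u-60,v-45]+.5)*600/90
    cv2.polylines(im,[p.astype(np.int32)],True,col,1,cv2.LINE_AA)
ring(L,.044,.0165,(0,0,255));ring(L,.052,.0,(0,255,255));ring(L,.0245,.1135-.092+.005,(0,255,0));ring(L,.014,.1535,(255,0,0))
cv2.imwrite("pics/i.png",im)
t=capture("top");cv2.imwrite("pics/it.png",t["image"])
# depth bias of bench around lens in side view
P=cloud(c,np.ones((400,640),bool));r=np.hypot(P[:,0]-.481,P[:,1]+.04)
for lo,hi in((.06,.09),):
    Q=P[(r>lo)&(r<hi)&(P[:,2]<.02)];print("bench z",np.median(Q[:,2]).round(4),len(Q))
E
```

```text
False
t 19.73 pos [ 0.4806 -0.0404  0.1135] F [ 0.64  0.12 -1.87] gap 0.0278
bench z 0.0018 2267
```

View pics/i.png

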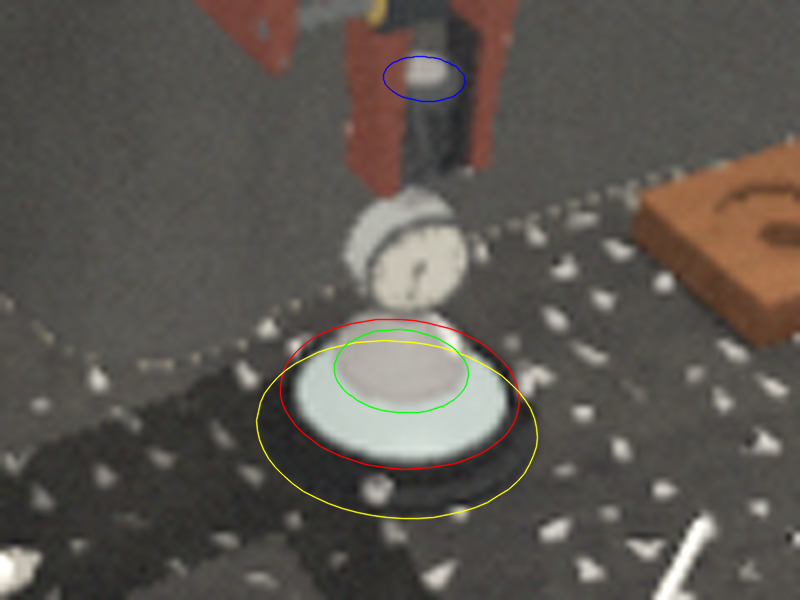

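The bell's outline sits about 7 px above its predicted ring (green), while the lens is at or slightly below its prediction. The sideways match is good. So the gauge is about 3–4 mm beyond the crown along the view direction, which also agrees with the top camera's dot estimate. I'll raise it, shift it 3.5 mm, and seat it.

```bash
python3 - <<'E'
from h import *
L=np.array([.4785,-.0378]);q=quat(np.radians(-106))
f=lambda:np.mean([current_force()[2] for _ in range(10)])
servo_line([.4808,-.0405,.123],q,rate=.05);servo_line([*L,.123],q,rate=.05);sleep(.2);f0=f()
for z in(.1135,.1115,.1105,.1095,.1085,.108,.1075,.107):
    hit=servo_line([*L,z],q,rate=.03,contact_N=7);sleep(.1)
    d=f()-f0; print(z,hit,round(float(current_position()[2]),4),"dF",round(float(d),2))
    if d>5.4 or hit: break
st();print("torque",np.round(current_torque(),3))
c=capture("side");u,v=359,200
im=cv2.resize(c["image"][v-45:v+45,u-60:u+60],(800,600),interpolation=2);cv2.imwrite("pics/j.png",im)
t=capture("top");cv2.imwrite("pics/jt.png",cv2.resize(t["image"][190:260,310:390],(800,700))[:600])
E
```

```text
0.1135 False 0.1134 dF 0.45
0.1115 False 0.1115 dF 2.16
0.1105 False 0.1106 dF 3.72
0.1095 False 0.1095 dF 5.55
t 22.24 pos [ 0.4786 -0.0378  0.1095] F [-0.53  0.42  2.32] gap 0.0277
torque [0.015 0.067 0.06 ]
```

View pics/j.png

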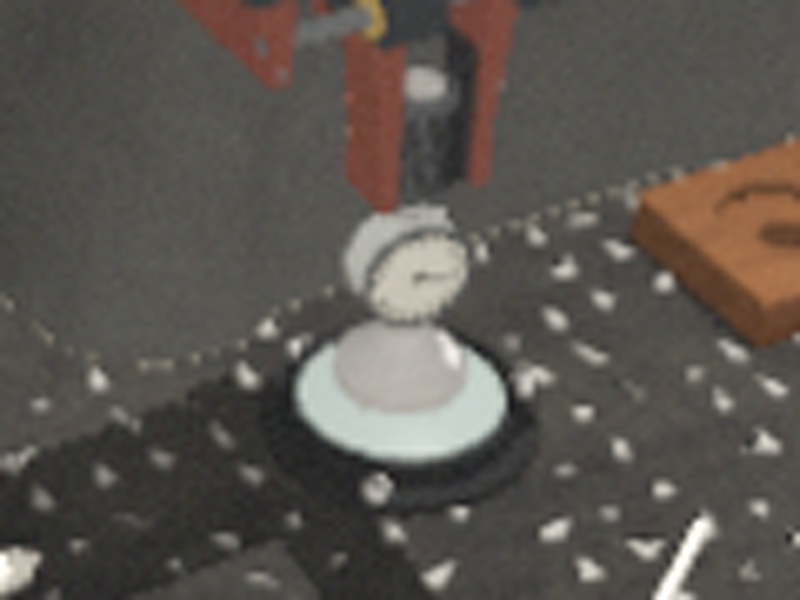

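View pics/jt.png

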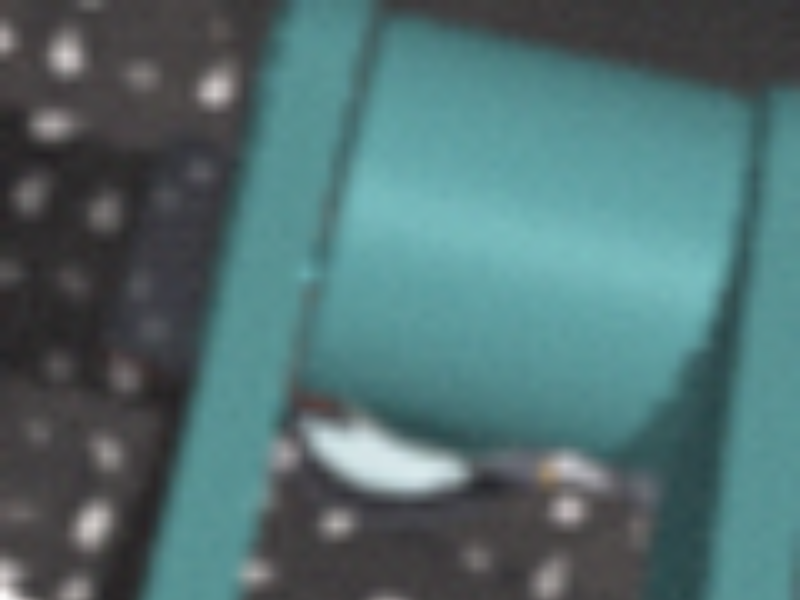

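```bash
python3 - <<'E'
from h import *
q=quat(np.radians(-106))
servo_line([.4785,-.0378,.1082],q,rate=.02,contact_N=5);sleep(.3);st()
c=capture("side");u,v=359,200
a=np.linspace(0,2*np.pi,400)
def bot(X,r,z):
    p=(proj(c,np.c_[X[0]+r*np.cos(a),X[1]+r*np.sin(a),0*a+z])-[u-60,v-45]+.5)*600/90
    return p[:,1].max().round(1),p[:,0].min().round(),p[:,0].max().round()
X=np.array([.479,-.039])
print("lens edge",bot(X,.038,.0145))
for h in(.003,.005,.007):
    for d in(0,.002,.004): print("bell h",h,"away",d,bot(X+d*np.array([.63,-.77]),.0245,.0195+h))
# flat picture check: crop f: origin (176,180), x5 ; bell bottom seen ~415, disc left/right 230..398
c2=c
for h in(.003,.005,.007):
    p=(proj(c2,np.c_[F[0]+.0245*np.cos(a),F[1]+.0245*np.sin(a),0*a+.026+h])-[176,180]+.5)*5
    print("flat bell h",h,p[:,1].max().round(1))
p=(proj(c2,np.c_[F[0]+.035*np.cos(a),F[1]+.035*np.sin(a),0*a+.026])-[176,180]+.5)*5
print("flat disc top edge",p.min(0).round(),p.max(0).round())
im=cv2.resize(c["image"][v-45:v+45,u-60:u+60],(800,600),interpolation=2)
col=im[300:480,395:408].astype(int).mean(1)
for k in range(60,180,4): print(300+k,col[k].round().astype(int),end=' ')
E
```

```text
t 22.89 pos [ 0.4786 -0.0378  0.1083] F [-0.13 -0.16  2.27] gap 0.0276
lens edge (np.float64(466.8), np.float64(297.0), np.float64(504.0))
bell h 0.003 away 0 (np.float64(425.6), np.float64(335.0), np.float64(469.0))
bell h 0.003 away 0.002 (np.float64(422.1), np.float64(335.0), np.float64(469.0))
bell h 0.003 away 0.004 (np.float64(418.6), np.float64(335.0), np.float64(469.0))
bell h 0.005 away 0 (np.float64(421.2), np.float64(335.0), np.float64(469.0))
bell h 0.005 away 0.002 (np.float64(417.8), np.float64(335.0), np.float64(469.0))
bell h 0.005 away 0.004 (np.float64(414.3), np.float64(336.0), np.float64(469.0))
bell h 0.007 away 0 (np.float64(416.9), np.float64(335.0), np.float64(469.0))
bell h 0.007 away 0.002 (np.float64(413.5), np.float64(336.0), np.float64(470.0))
bell h 0.007 away 0.004 (np.float64(410.0), np.float64(336.0), np.float64(470.0))
flat bell h 0.003 427.3
flat bell h 0.005 424.0
flat bell h 0.007 420.6
flat disc top edge [234. 337.] [396. 450.]
360 [174 180 184] 364 [174 179 183] 368 [175 181 185] 372 [176 182 187] 376 [177 182 186] 380 [174 180 185] 384 [171 178 183] 388 [171 178 183] 392 [173 179 184] 396 [174 180 184] 400 [173 178 182] 404 [170 175 179] 408 [165 171 177] 412 [177 184 184] 416 [196 202 196] 420 [205 211 201] 424 [207 214 202] 428 [207 214 203] 432 [208 215 204] 436 [209 216 206] 440 [210 217 207] 444 [212 219 209] 448 [216 222 213] 452 [202 207 199] 456 [171 176 169] 460 [129 132 127] 464 [83 85 82] 468 [57 58 57] 472 [41 43 42] 476 [41 44 43]
```

```bash
python3 - <<'E'
from h import *
q=quat(np.radians(-106))
def f():
    o=[]
    for _ in range(10): o.append(current_force());sleep(.03)
    return np.mean(o,0).round(2)
print(f());servo_line([.4785,-.0378,.1077],q,rate=.01,contact_N=5);sleep(.3);print(f(),np.round(current_torque(),3));st()
c=capture("side");u,v=359,190
cv2.imwrite("pics/k.png",cv2.resize(c["image"][v-45:v+45,u-60:u+60],(800,600),interpolation=2))
E
```

```text
[ 0.43 -0.36  2.89]
[ 0.4  -0.12  2.89] [-0.009 -0.041  0.024]
t 24.16 pos [ 0.4785 -0.0378  0.1077] F [ 0.71 -0.38  3.4 ] gap 0.0272
```

View pics/k.png

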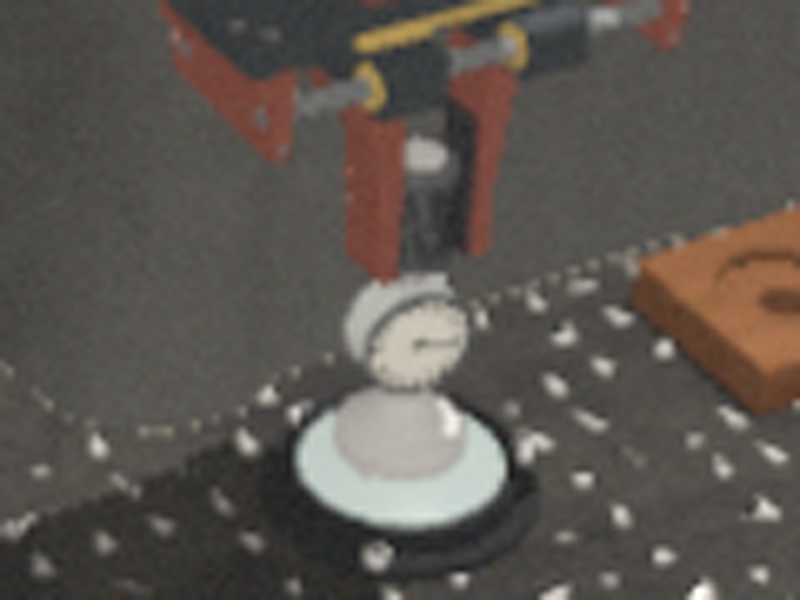

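```bash
python3 -c "
from h import *
st();close_job()"
```

```text
t 24.21 pos [ 0.4785 -0.0378  0.1077] F [0.05 0.15 2.29] gap 0.0273
the job is handed in; nothing more can be done
```

The gauge is on the lens, held with a light push, and I handed the job in at 24.2 s. No verdict came back, so success rests on my own checks.

- **Lift:** I took the gauge out of the wooden block by its grip; the finger gap was 27.7 mm, matching the 28 mm grip.
- **Zero check:** I stood it on the middle of the flat and pushed about 4.5 mm, roughly 6.2 N, for more than 1 s.
- **Lens seating:** I ended with a push of about 3.8 mm and 5–5.5 N. In the last picture the gauge looks upright and the dial needle has moved round.

**Centring disagreement:** over the lens, the side camera first showed the gauge about 3–4 mm beyond the ink dot along its view. The two cameras differed by 2–4 mm on where the dot was. I raised the gauge, shifted it 3.5 mm and seated it again. Sideways it then matched, and along the view the remaining error is about 0.5–3 mm, inside the 7 mm allowed.

**Not measured directly:** the top camera's view was blocked by the arm, so only the side view confirms the final centring. I also had no reading of the spring travel or the plunger; the travel figures come from the tool height and the wrist force, which was noisy to about ±0.5 N.

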